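# Set out one shelving kit on the packing desk

## Task

Set out one shelf kit on the blue mat for packing: stand the left-hand bracket upright in the left bin (left as the robot sees it, facing the desk) and the right-hand bracket upright in the right bin, and put the cardboard carton flat in the middle of the mat, midway between the two bins, with its long sides pointing away from you and square to the mat. Centre the round tin upright on top of the carton, and lay the roll of brown tape flat on the mat directly behind the carton (on the far side as seen from the robot, halfway between left and right), about a finger's width from it. Do not shift the rubber stamp or the red knife.

Things in the scene. Friction and masses are not known exactly. Their poses are not given: they have to be found in the camera images.
- bracket_l: Left-hand grey steel bracket, 110 g: upright web 70 (x) x 8 (y) x 36 mm high; a foot plate 4 mm thick, x +5 to +35 mm, juts from its bottom edge on the +y side to y = 30 mm. Seen from above, foot end away from you, the foot sticks out to the left. Starts upright, any yaw, on a 2 mm thick cream paper sheet. Grip across the web. Origin: middle of the web's underside, z up.
- bracket_r: Right-hand bracket, mirror image of bracket_l: same sizes and axes, but the foot plate juts out on the -y side (to the right, seen from above with the foot end away from you). Starts upright, any yaw, on the 2 mm thick sheet. Origin: middle of the web's underside, z up.
- carton: Small closed cardboard carton of fixings with brown tape along its top, 80 mm long (x) x 50 mm wide (y) x 34 mm high, about 200 g. Either end may face forward. Origin: centre of its underside, z up. Starts turned up to about 45 degrees. Loose; starts on a cream paper sheet 2 mm thick, at any place among the other loose parts.
- tin: Round steel tin with a paper band and flat lid, 46 mm diameter, 28 mm high, about 90 g, standing upright. Origin: centre of its underside, z up. Loose; starts on a cream paper sheet 2 mm thick, at any place among the other loose parts.
- roll: Small roll of brown packing tape lying flat: 60 mm outer diameter, 28 mm hole, 24 mm high, about 60 g. Origin: centre of its underside, on the roll's axis, z up. Loose; starts on a cream paper sheet 2 mm thick, at any place among the other loose parts.
- mat: Dark navy cutting mat, fixed, 270 mm (x, away from the robot) x 380 mm (y, to the left) x 3 mm thick; it lies on the left or the right half of the desk, turned at most about 6 degrees. Origin: centre of its underside, on the desk at z = 0; its top is 3 mm above.
- bin_left: Bright blue open bin at the mat's left (+y) end, its centre 135 mm from the mat's centre, fixed on the mat: outside 110 mm (x) x 100 mm (y) x 32 mm high, walls and floor 4 mm. Origin: centre of its underside; inner floor 4 mm above that, rim 32 mm above.
- bin_right: The same bin at the mat's right (-y) end, its centre 135 mm from the mat's centre, fixed on the mat. Origin: centre of its underside; inner floor 4 mm above that, rim 32 mm above.
- stamp: Bystander, leave alone: rubber stamp with a light wooden knob, base 34 x 22 mm, 49 mm high, standing among the loose parts. Origin: centre of its underside.
- knife: Bystander, leave alone: red utility knife lying across the mat near its front (robot-side) edge, handle 100 mm long (x) x 18 mm x 12 mm high, with a 20 mm steel tip beyond its +x end. Origin: centre of the handle's underside.
Mind the look-alikes: they are no part of the job. What is shaped like the bracket_l but pink or purple is not meant.

How it is judged:
By the outcome, as a careful person would: the job done as asked, in the order asked, and still so for the second after the job is handed in, with the robot touching nothing.
It also fails if it takes over 106 s, if anything falls off the work surface, if the arm or the gripper's body presses on something with over 40 N, if the wrist force passes 120 N, or if a joint passes its speed limit or range.

## Robot

A 6-joint arm with a two-finger parallel gripper is mounted at the origin on the work surface. World frame = base frame: x ahead of the robot, y to its left, z up, the work surface at z = 0. Lengths are in m, angles in rad, forces in N, time in s.
With the tool pointing down it reaches from about 0.35 to 0.975 m from the base axis. Payload 4.9 kg.
Tool frame: the origin (TCP) lies on the mounting face of the last link; the fingertips stand 173 mm ahead of it and the grasp point (between the pads) lies ctrl.pinch_z ahead of it (ctrl.pinch_z is the distance from the TCP to the grasp point, in m); z points along the fingers, y is the line along which they close (so a half turn about z gives the same grasp; the last joint's range is limited). The gripper opens to 85 mm and grips with 20 to 120 N. Pads are 22 mm wide; open, the fingers measure 114 mm over their backs; the gripper's body (76 mm by 85 mm) begins 54 mm behind the grasp point. The pads swing forward as they close: fully open they stand 13 mm farther back than shut.
Start: joints at [1.211, 0.053, 1.613, -0, 1.476, -0.119], TCP at [0.149, 0.607, 0.405] pointing down, gripper open.
Joint ranges: [-3.01, 3.01], [-1.01, 2.22], [0.06, 2.58], [-1.02, 4.17], [0.09, 2.62], [-3.14, 3.14]. Speed limits (rad/s): [2.57, 2.57, 3.14, 3.14, 3.14, 3.14].

## Interface

Orientations are given as a rotation vector (axis times angle).
In Python, from station import telemetry, eyes, ctrl gives the robot as it stands.
- The arm moves only by the tool apply_moves, never from a script. Its argument "plan" is a list of rows, each a list of 5 numbers: the finger opening in m, from 0 to 0.0854, then the shift along the tool's x, y, z in m, then the turn about the tool's z in rad. In form: [[jaw, x, y, z, roll], ...]. A call has 1 to 12 rows; each row is the pose to reach, as a shift and turn from the pose commanded when the call began, along the tool's axes at that moment; what a row does not reach only later rows make up. A row lasts 1/12 s, in which the tool goes at most 41.7 mm and 7.16 degrees, less where a joint would pass 70% of its speed; a pose out of reach is approached as far as the arm can. A call with a gripper value outside its range is refused whole. The fingers move at their own pace and stop on an object; "newtons" is the grip in N (left out, the last holds). Time passes only in rows, so rows that repeat a pose let the fingers close. It gives the time, the measured TCP pose, the force, the opening and the grip force at its end, in the units of the state.
- telemetry.get_obs(): the state, without advancing time (a new reading comes with each control period).
- eyes.get_image(name): name is "scene" or "top" or "wrist"; returns a dict with "img" (384x512x3 uint8, blue, green, red), "range_z" (384x512 float32, m along the optical axis (not along the pixel's ray), 0 where there is no reading), "K" (3x3 intrinsics, pixels), "pose" (4x4, takes a point from camera to world coordinates); the wrist camera has in their place "hand_eye" (4x4, takes a point from camera to tool coordinates, whose origin is the TCP and whose axes are the flange's). Camera axes: x right, y down, z forward; pixel columns grow to the right and rows downward; lengths in m; the calibration is good to about 2 mm. The wrist camera is an equidistant fisheye: a pixel r from the principal point sees the ray r / f radians off the axis. A picture is of the moment at which its call begins: read the wrist's pose just before it.
- ctrl.finish_job(): hands the job in; it is judged then, once.
Trained networks look in a picture, given as the dict that the camera call returned (one of the last four; its "shot" number tells which), for a name from the list of things; names that differ only in an ending like _2 or _b are one class to them, and where a whole thing is asked for, a point or a joint stands for the part that bears it (a point fixed in the world has none). Each returns a list of dicts, best first, with "confidence" (0 to 1); they miss things now and then, are a little off and sometimes report something else, mostly with a low value. They report only what shows in the picture. A call takes as long as a camera call. They do not tell look-alikes from the thing itself.
- eyes.search_frame(thing, picture): "box" ([left, top, right, bottom] in pixels, round what is visible of it).
- eyes.outline_of(thing, picture): "region" (384x512 bool, what is visible of it) and "box" ([left, top, right, bottom] in pixels, round what is visible of it).
- eyes.tip_of(thing, picture): "point" ([column, row] in pixels: a listed point, or the origin of a listed thing).
The state is a dict: "t": time; "q": joint angles; "dq": joint speeds; "effort": joint torques, N m; "tool_pos": TCP position; "tool_rot": TCP orientation; "contact_force": force on the tool from outside, world axes, zero at the start; "wrist_torque": the same for the moment, N m; "opening": finger opening in m; "grip_force": force on a finger pad.
Only numpy, scipy, OpenCV 4.12 (cv2) and the standard library are available. Lean on these libraries where they do the work, as an engineer would, in place of code of your own. Each camera call takes 0.05 s, during which the arm holds its last target. There are 200 camera calls.

## Working session

There is one attempt and no reset: what is moved stays moved. The work goes in short steps, Python scripts to look and compute and a tool call to move; the robot and the scene stay as the last step left them, time stands still between calls to the robot, and variables do not carry over. Pictures are saved under pics/ and viewed, at most 14 in all, crops included, and the job is handed in when it is done.

Besides the shell and the picture viewer there is one more tool, called by a JSON object that holds its "api" and its "payload", one argument or row to a line. apply_moves: Moves the arm, as the interface text tells. Its arguments: {"type":"object","properties":{"plan":{"type":"array","items":{"type":"array","items":{"type":"number"}}},"newtons":{"type":"number"}},"required":["plan"]}

```bash
ls; mkdir -p pics; cat > go.py <<'E'
E
python3 - <<'E'
from station import telemetry, eyes, ctrl
import cv2,numpy as np
o=telemetry.get_obs();print({k:np.round(v,3) for k,v in o.items()});print(ctrl.pinch_z)
for n in("scene","top"):
    p=eyes.get_image(n);cv2.imwrite(f"pics/{n}0.png",p["img"]);print(n,p["K"],p["pose"].round(3))
w=eyes.get_image("wrist");print(w["K"],w["hand_eye"].round(3))
E
```

```text
pics
{'t': np.float64(0.0), 'q': array([ 1.211,  0.053,  1.614, -0.   ,  1.476, -0.119]), 'dq': array([-0.001,  0.001,  0.001, -0.   , -0.   ,  0.   ]), 'effort': array([-1.0000e-03, -3.9370e+01, -3.7017e+01, -0.0000e+00,  8.0000e-03,
        0.0000e+00]), 'tool_pos': array([0.149, 0.607, 0.403]), 'tool_rot': array([-3.770e-01, -3.118e+00,  3.000e-03]), 'contact_force': array([-0.626, -0.607, -0.728]), 'wrist_torque': array([ 0.003,  0.059, -0.037]), 'grip_force': np.float64(0.0), 'opening': np.float64(0.085)}
0.1547
scene [[422.27023133   0.         254.6801923 ]
 [  0.         422.27023133 191.11863975]
 [  0.           0.           1.        ]] [[ 0.902  0.277 -0.332  0.836]
 [ 0.432 -0.61   0.664 -0.661]
 [-0.018 -0.743 -0.669  0.682]
 [ 0.     0.     0.     1.   ]]
top [[447.36621808   0.         250.36741559]
 [  0.         447.36621808 192.31656723]
 [  0.           0.           1.        ]] [[-0.000e+00 -9.910e-01  1.370e-01  3.550e-01]
 [-1.000e+00  1.000e-03  4.000e-03  9.000e-03]
 [-4.000e-03 -1.370e-01 -9.910e-01  1.196e+00]
 [ 0.000e+00  0.000e+00  0.000e+00  1.000e+00]]
[[297.31863964   0.         255.59577397]
 [  0.         297.31863964 198.99790632]
 [  0.           0.           1.        ]] [[ 0.    -0.948 -0.318  0.081]
 [ 1.    -0.     0.    -0.   ]
 [-0.    -0.318  0.948  0.031]
 [ 0.     0.     0.     1.   ]]
```

View pics/top0.png

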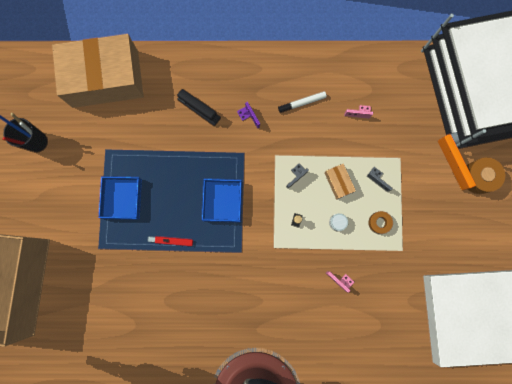

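View pics/scene0.png

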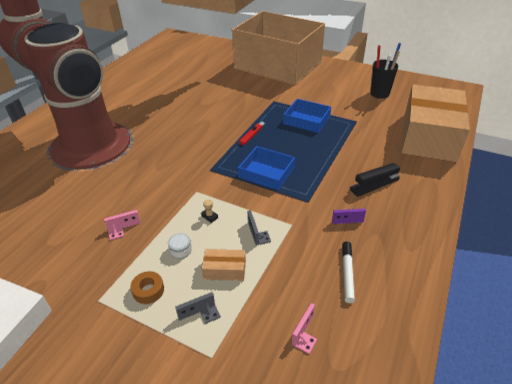

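```bash
cat > h.py <<'E'
from station import telemetry, eyes, ctrl
import cv2,numpy as np
from scipy.spatial.transform import Rotation as Ro
PZ=ctrl.pinch_z
def T():
    o=telemetry.get_obs();M=np.eye(4);M[:3,:3]=Ro.from_rotvec(o["tool_rot"]).as_matrix();M[:3,3]=o["tool_pos"];return M
def move(x,y,z,a=None,M=None):
    """grasp point target xyz, closing line yaw a deg (mod 180) -> tool shift and roll"""
    M=T() if M is None else M;R=M[:3,:3];d=np.array([x,y,z+PZ])-M[:3,3]
    s=R.T@d;roll=0
    if a is not None:
        c=np.degrees(np.arctan2(R[1,1],R[0,1]));roll=-np.radians((a-c+90)%180-90)
    print("shift",s.round(4),"roll",round(roll,3),"rows",int(np.ceil(max(np.linalg.norm(s)/.0417,abs(roll)/.125))))
def grasp():
    M=T();o=telemetry.get_obs();p=M[:3,3]+M[:3,2]*PZ
    print("t",round(o["t"],2),"grasp",p.round(4),"yaw",np.degrees(np.arctan2(M[1,1],M[0,1])).round(1),"open",round(o["opening"],4),"F",o["contact_force"].round(1),"q6",o["q"][5].round(2))
def shot(name):
    M=T();p=eyes.get_image(name);p["cw"]=M@p["hand_eye"] if name=="wrist" else p["pose"];p["name"]=name
    K=p["K"];v,u=np.mgrid[:384,:512];x=(u-K[0,2])/K[0,0];y=(v-K[1,2])/K[1,1]
    if name=="wrist":
        r=np.hypot(x,y)+1e-9;t=np.tan(np.minimum(r,1.4))/r;x=x*t;y=y*t
    z=p["range_z"];P=np.stack([x*z,y*z,z],-1)@p["cw"][:3,:3].T+p["cw"][:3,3];P[z<=0]=np.nan;p["P"]=P
    return p
def ortho(p,x0,x1,y0,y1,s=.001):
    """orthophoto; row=(x1-x)/s col=(y1-y)/s ; also height map"""
    H=int(round((x1-x0)/s));W=int(round((y1-y0)/s));P=p["P"].reshape(-1,3);C=p["img"].reshape(-1,3)
    ok=np.isfinite(P[:,0])&(P[:,0]>x0)&(P[:,0]<x1)&(P[:,1]>y0)&(P[:,1]<y1)&(P[:,2]<.12);P=P[ok];C=C[ok]
    from scipy.interpolate import NearestNDInterpolator as N
    i=np.argsort(P[:,2]);f=N(P[i,:2],np.c_[C[i],P[i,2]]);g=np.mgrid[:H,:W]
    o=f(x1-(g[0]+.5)*s,y1-(g[1]+.5)*s);return o[...,:3].astype(np.uint8),o[...,3]
E
python3 - <<'E'
from h import *
p=shot("top")
for n in("bracket_l","bracket_r","carton","tin","roll","mat","bin_left","bin_right","stamp","knife"):
    for r in eyes.outline_of(n,p)[:3]:
        m=r["region"]&np.isfinite(p["P"][...,0]);Q=p["P"][m]
        if len(Q)<5: continue
        rc=cv2.minAreaRect((Q[:,:2]*1000).astype(np.float32))
        print(n,round(r["confidence"],2),r["box"],np.median(Q,0).round(3),"zmax",np.percentile(Q[:,2],95).round(3),"rect",np.round(rc[0]),np.round(rc[1]),round(rc[2],1))
grasp(); move(.48,.21,.30); 
E
```

```text
bracket_l 0.79 [344.8, 105.8, 372.7, 118.9] [ 0.732 -0.29   0.022] zmax 0.039 rect [ 745. -283.] [75. 36.] 83.6
bracket_l 0.73 [288.7, 164.8, 306.0, 188.4] [ 0.565 -0.11   0.014] zmax 0.042 rect [ 562. -103.] [30. 69.] 45.5
bracket_l 0.62 [325.2, 269.5, 356.4, 291.0] [ 0.285 -0.228  0.016] zmax 0.039 rect [ 294. -221.] [71. 34.] 47.3
bracket_r 0.79 [344.8, 105.8, 372.7, 118.9] [ 0.732 -0.29   0.022] zmax 0.039 rect [ 745. -283.] [75. 36.] 83.6
bracket_r 0.73 [288.7, 164.8, 306.0, 188.4] [ 0.565 -0.11   0.014] zmax 0.042 rect [ 562. -103.] [30. 69.] 45.5
bracket_r 0.62 [325.2, 269.5, 356.4, 291.0] [ 0.285 -0.228  0.016] zmax 0.039 rect [ 294. -221.] [71. 34.] 47.3
carton 0.66 [328.4, 164.1, 355.6, 201.8] [ 0.544 -0.22   0.037] zmax 0.041 rect [ 546. -224.] [80. 52.] 22.7
tin 0.5 [326.4, 210.2, 349.3, 232.1] [ 0.438 -0.215  0.031] zmax 0.035 rect [ 439. -217.] [46. 45.] 14.2
roll 0.95 [367.6, 214.9, 394.2, 232.9] [ 0.438 -0.326  0.027] zmax 0.03 rect [ 438. -328.] [59. 58.] 21.8
mat 0.68 [98.4, 148.7, 243.4, 252.4] [0.496 0.224 0.004] zmax 0.008 rect [500. 224.] [382. 276.] 88.4
bin_left 0.97 [98.8, 175.8, 142.4, 219.7] [0.503 0.36  0.009] zmax 0.036 rect [502. 357.] [100. 110.] 88.6
bin_right 0.74 [200.5, 180.4, 241.0, 220.4] [0.495 0.091 0.009] zmax 0.037 rect [495.  91.] [108. 112.] 88.2
stamp 0.52 [291.8, 215.7, 302.3, 225.5] [ 0.441 -0.107  0.02 ] zmax 0.052 rect [ 444. -108.] [21. 34.] 74.1
knife 0.8 [147.4, 236.7, 194.9, 248.3] [0.389 0.221 0.015] zmax 0.019 rect [390. 224.] [117.  18.] 85.1
t 0.7 grasp [0.149 0.607 0.25 ] yaw 76.2 open 0.0855 F [ 0.3  0.7 -0.2] q6 -0.12
shift [-0.4161 -0.3066 -0.05  ] roll 0 rows 13
```

{"api": "apply_moves", "payload": {
  "plan": [
    [0.085,-0.387,-0.314,-0.05,-0.2],
    [0.085,-0.387,-0.314,-0.05,-0.2],
    [0.085,-0.387,-0.314,-0.05,-0.2],
    [0.085,-0.387,-0.314,-0.05,-0.2],
    [0.085,-0.387,-0.314,-0.05,-0.2],
    [0.085,-0.387,-0.314,-0.05,-0.2],
    [0.085,-0.387,-0.314,-0.05,-0.2],
    [0.085,-0.387,-0.314,-0.05,-0.2],
    [0.085,-0.387,-0.314,-0.05,-0.2],
    [0.085,-0.387,-0.314,-0.05,-0.2],
    [0.085,-0.387,-0.314,-0.05,-0.2],
    [0.085,-0.387,-0.314,-0.05,-0.2]
  ]
}}

```text
t: 1.7
tool_pos: [0.4501, 0.2086, 0.4552]
tool_rot: [0.064, 3.14, 0.001]
contact_force: [0.8, 0.5, 0.4]
opening: 0.0851
grip_force: 0.0
```

```bash
python3 - <<'E'
from h import *
grasp()
p=shot("wrist");im,h=ortho(p,.33,.65,0,.44);cv2.imwrite("pics/mat.png",im);np.save("mat.npy",h)
for n in("mat","bin_left","bin_right","knife"):
    for r in eyes.outline_of(n,p)[:2]:
        m=r["region"]&np.isfinite(p["P"][...,0]);Q=p["P"][m]
        rc=cv2.minAreaRect((Q[:,:2]*1000).astype(np.float32))
        print(n,round(r["confidence"],2),r["box"],np.median(Q,0).round(3),"rect",np.round(rc[0]),np.round(rc[1]),round(rc[2],1))
# rim based
rim=((h>.028)&(h<.042)).astype(np.uint8)
n,l,st,c=cv2.connectedComponentsWithStats(cv2.morphologyEx(rim,cv2.MORPH_CLOSE,np.ones((5,5))))
for i in range(1,n):
    if st[i,4]>300:
        rc=cv2.minAreaRect(np.argwhere(l==i).astype(np.float32));print("rim x,y",.65-rc[0][0]/1000,.44-rc[0][1]/1000,rc[1:],st[i])
print("mat z",np.median(h[150:180,180:260]))
move(.45,-.22,.30,90)
E
```

```text
t 1.7 grasp [0.4502 0.2086 0.3005] yaw 87.7 open 0.0851 F [0.8 0.5 0.4] q6 -1.25
mat 0.58 [136.8, 97.8, 391.7, 267.7] [0.466 0.222 0.003] rect [500. 224.] [383. 275.] 88.5
bin_right 0.84 [138.9, 155.0, 212.6, 233.2] [0.496 0.087 0.007] rect [495.  82.] [116. 111.] 88.4
bin_right 0.37 [47.7, 162.5, 72.0, 181.0] [ 0.443 -0.103  0.016] rect [ 446. -126.] [35. 66.] 5.1
knife 0.61 [222.4, 109.9, 310.5, 127.1] [0.389 0.22  0.014] rect [389. 224.] [118.  19.] 86.8
rim x,y 0.5065258941650391 0.36327811431884766 ((109.53838348388672, 118.83324432373047), 89.34893798828125) [  22   84  111  120 3773]
rim x,y 0.4997060089111328 0.08606347656250002 ((108.85826110839844, 118.28764343261719), 88.69805145263672) [ 299   91  111  120 3732]
mat z 0.002956448478152629
shift [-1.850e-02 -4.301e-01 -4.000e-04] roll -0.041 rows 11
```

View pics/mat.png

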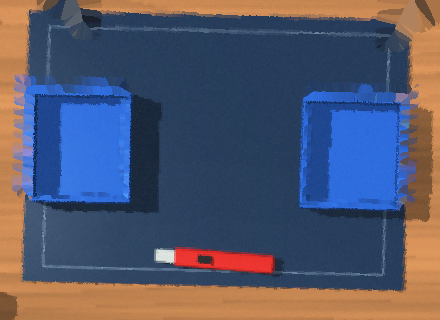

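{"api": "apply_moves", "payload": {
  "plan": [
    [0.085,-0.018,-0.43,0,-0.04],
    [0.085,-0.018,-0.43,0,-0.04],
    [0.085,-0.018,-0.43,0,-0.04],
    [0.085,-0.018,-0.43,0,-0.04],
    [0.085,-0.018,-0.43,0,-0.04],
    [0.085,-0.018,-0.43,0,-0.04],
    [0.085,-0.018,-0.43,0,-0.04],
    [0.085,-0.018,-0.43,0,-0.04],
    [0.085,-0.018,-0.43,0,-0.04],
    [0.085,-0.018,-0.43,0,-0.04],
    [0.085,-0.018,-0.43,0,-0.04]
  ]
}}

```text
t: 2.87
tool_pos: [0.4498, -0.2222, 0.4542]
tool_rot: [-0.003, -3.141, 0.002]
contact_force: [-0.5, 0.1, 0.0]
opening: 0.0851
grip_force: 0.0
```

```bash
python3 - <<'E'
from h import *
grasp()
p=shot("wrist");im,h=ortho(p,.37,.62,-.40,-.06)
cv2.imwrite("pics/sheet.png",cv2.resize(im,None,fx=2,fy=2))
for n in("bracket_l","bracket_r","carton","tin","roll","stamp"):
    for r in eyes.outline_of(n,p)[:3]:
        m=r["region"]&np.isfinite(p["P"][...,0]);Q=p["P"][m]
        if len(Q)<20: continue
        z=np.percentile(Q[:,2],97);U=Q[Q[:,2]>z-.006];rc=cv2.minAreaRect((U[:,:2]*1000).astype(np.float32))
        print(n,round(r["confidence"],2),r["box"],np.median(Q,0).round(3),"top",z.round(3),"toprect",np.round(rc[0]),np.round(rc[1]),round(rc[2],1))
E
```

```text
t 2.87 grasp [ 0.4497 -0.2224  0.2995] yaw 89.9 open 0.0851 F [-0.5  0.1  0. ] q6 -2.18
bracket_l 0.93 [308.1, 214.0, 349.8, 253.3] [ 0.556 -0.11   0.023] top 0.039 toprect [ 554. -111.] [ 9. 69.] 40.3
bracket_l 0.84 [231.8, 21.8, 287.4, 63.4] [ 0.285 -0.227  0.015] top 0.037 toprect [ 286. -211.] [69.  9.] 47.6
bracket_l 0.74 [412.3, 156.8, 477.4, 227.3] [0.496 0.092 0.008] top 0.035 toprect [495.  88.] [102. 111.] 88.7
bracket_r 0.93 [308.1, 214.0, 349.8, 253.3] [ 0.556 -0.11   0.023] top 0.039 toprect [ 554. -111.] [ 9. 69.] 40.3
bracket_r 0.84 [231.8, 21.8, 287.4, 63.4] [ 0.285 -0.227  0.015] top 0.037 toprect [ 286. -211.] [69.  9.] 47.6
bracket_r 0.74 [412.3, 156.8, 477.4, 227.3] [0.496 0.092 0.008] top 0.035 toprect [495.  88.] [102. 111.] 88.7
tin 0.66 [241.4, 135.7, 275.6, 173.0] [ 0.436 -0.218  0.03 ] top 0.032 toprect [ 439. -218.] [44. 45.] 89.6
roll 0.57 [161.2, 132.6, 201.0, 179.4] [ 0.436 -0.328  0.025] top 0.027 toprect [ 437. -329.] [58. 57.] 16.2
stamp 0.86 [324.4, 143.2, 349.4, 172.8] [ 0.441 -0.112  0.015] top 0.05 toprect [ 444. -110.] [19. 19.] 21.6
```

View pics/sheet.png

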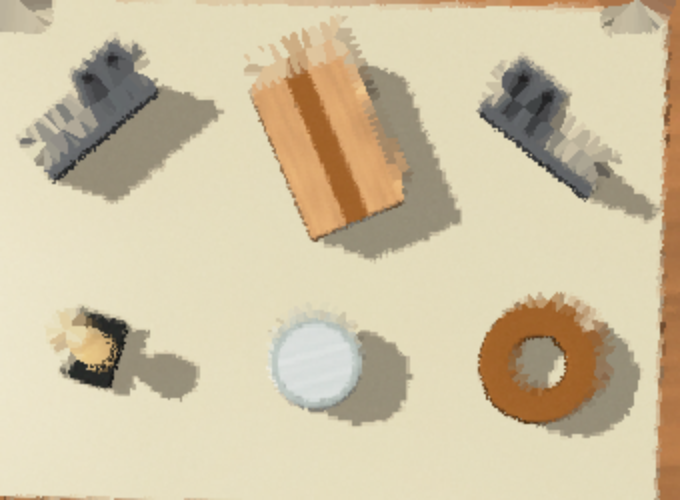

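{"api": "apply_moves", "payload": {
  "plan": [
    [0.05,-0.101,0.115,0.21,0.87],
    [0.05,-0.101,0.115,0.21,0.87],
    [0.05,-0.101,0.115,0.21,0.87],
    [0.05,-0.101,0.115,0.21,0.87],
    [0.05,-0.101,0.115,0.21,0.87],
    [0.05,-0.101,0.115,0.21,0.87],
    [0.05,-0.101,0.115,0.21,0.87],
    [0.05,-0.101,0.115,0.21,0.87]
  ],
  "newtons": 40
}}

```text
t: 3.88
tool_pos: [0.5501, -0.1016, 0.2405]
tool_rot: [-1.318, -2.843, 0.001]
contact_force: [0.8, 0.1, -0.4]
opening: 0.0502
grip_force: 0.0
```

```bash
python3 - <<'E'
from h import *
grasp()
p=shot("wrist");im,h=ortho(p,.50,.62,-.18,-.05,.0005)
cv2.imwrite("pics/bl.png",np.hstack([cv2.resize(p["img"],(512,384)),cv2.resize(im,None,fx=1,fy=1)[:384] if 0 else cv2.copyMakeBorder(im,0,384-im.shape[0],0,0,0)]))
for r in eyes.outline_of("bracket_l",p)[:2]:
        m=r["region"]&np.isfinite(p["P"][...,0]);Q=p["P"][m]
        z=np.percentile(Q[:,2],97);U=Q[Q[:,2]>z-.005];rc=cv2.minAreaRect((U[:,:2]*1000).astype(np.float32))
        print(round(r["confidence"],2),"top",z.round(3),"toprect",np.round(rc[0],1),np.round(rc[1]),round(rc[2],1))
move(.551,-.107,.028,40)
E
```

```text
t 3.88 grasp [ 0.549  -0.1012  0.0858] yaw 40.3 open 0.0502 F [ 0.8  0.1 -0.4] q6 -1.02
0.78 top 0.038 toprect [ 554.5 -110.5] [ 8. 71.] 39.6
0.71 top 0.036 toprect [728.1   8. ] [70.  9.] 28.9
shift [-0.0023 -0.0021  0.0623] roll 0.007 rows 2
```

View pics/bl.png

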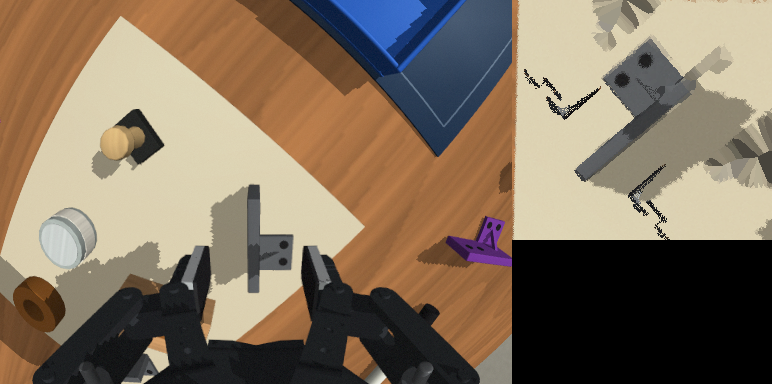

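{"api": "apply_moves", "payload": {
  "plan": [
    [0.05,0,0,0.04,0],
    [0.05,0,0,0.062,0],
    [0.05,0,0,0.062,0],
    [0.05,0,0,0.062,0]
  ]
}}

```text
t: 4.32
tool_pos: [0.5508, -0.1053, 0.1836]
tool_rot: [1.323, 2.849, -0.0]
contact_force: [-0.1, -0.1, -0.2]
opening: 0.0499
grip_force: 0.0
```

```bash
python3 - <<'E'
from h import *
grasp();move(.551,-.107,.028,40)
E
```

```text
t 4.32 grasp [ 0.5509 -0.1053  0.0289] yaw 40.2 open 0.0499 F [-0.1 -0.1 -0.2] q6 -1.02
shift [-0.0014 -0.001   0.0009] roll 0.003 rows 1
```

{"api": "apply_moves", "payload": {
  "plan": [
    [0.0,0,0,0,0],
    [0.0,0,0,0,0],
    [0.0,0,0,0,0],
    [0.0,0,0,0,0],
    [0.0,0,0,0,0],
    [0.0,0,0,0,0],
    [0.0,0,0,-0.03,0],
    [0.0,0,0,-0.07,0],
    [0.0,0,0,-0.09,0],
    [0.0,0,0,-0.09,0],
    [0.0,0,0,-0.09,0]
  ],
  "newtons": 40
}}

```text
t: 5.23
tool_pos: [0.5514, -0.1051, 0.2746]
tool_rot: [1.323, 2.845, 0.001]
contact_force: [-0.3, -0.8, -1.4]
opening: 0.0072
grip_force: 39.2
```

```bash
python3 - <<'E'
from h import *
grasp()
# bracket origin is at +5 mm along mat x from grasp; foot to +30 y: shift web 11 mm to -y to centre body
a=np.radians(-1.5);c=np.array([.5035,.359]);R=np.array([[np.cos(a),-np.sin(a)],[np.sin(a),np.cos(a)]])
t=c+R@np.array([-.005,-.011]);print(t);move(*t,.11,88.5)
E
```

```text
t 5.23 grasp [ 0.552  -0.1053  0.1199] yaw 40.1 open 0.0072 F [-0.3 -0.8 -1.4] q6 -1.02
[0.49821377 0.34813465]
shift [0.3809 0.2513 0.0091] roll -0.844 rows 11
```

{"api": "apply_moves", "payload": {
  "plan": [
    [0.0,0.381,0.251,0,-0.844],
    [0.0,0.381,0.251,0,-0.844],
    [0.0,0.381,0.251,0,-0.844],
    [0.0,0.381,0.251,0,-0.844],
    [0.0,0.381,0.251,0,-0.844],
    [0.0,0.381,0.251,0,-0.844],
    [0.0,0.381,0.251,0,-0.844],
    [0.0,0.381,0.251,0,-0.844],
    [0.0,0.381,0.251,0,-0.844],
    [0.0,0.381,0.251,0,-0.844],
    [0.0,0.381,0.251,0,-0.844],
    [0.0,0.381,0.251,0,-0.844]
  ]
}}

```text
t: 6.23
tool_pos: [0.4952, 0.3532, 0.2703]
tool_rot: [-0.033, -3.138, -0.002]
contact_force: [0.1, -0.3, -0.7]
opening: 0.0074
grip_force: 39.5
```

```bash
python3 - <<'E'
from h import *
grasp();move(.4982,.3481,.034,88.5)
E
```

```text
t 6.23 grasp [0.4946 0.3534 0.1156] yaw 88.8 open 0.0074 F [ 0.1 -0.3 -0.7] q6 -1.05
shift [-0.0034 -0.0051  0.0815] roll 0.005 rows 2
```

{"api": "apply_moves", "payload": {
  "plan": [
    [0.0,-0.002,-0.003,0.03,0],
    [0.0,-0.002,-0.003,0.06,0],
    [0.0,-0.002,-0.003,0.068,0],
    [0.0,-0.002,-0.003,0.068,0]
  ]
}}

```text
t: 6.57
tool_pos: [0.497, 0.3437, 0.199]
tool_rot: [-0.042, -3.132, 0.008]
contact_force: [-0.2, -0.4, -2.1]
opening: 0.0071
grip_force: 39.5
```

```bash
python3 - <<'E'
from h import *
grasp();move(.4982,.3481,.034,88.5)
E
```

```text
t 6.57 grasp [0.4955 0.3429 0.0443] yaw 88.5 open 0.0071 F [-0.2 -0.4 -2.1] q6 -1.06
shift [-0.0011  0.0045  0.0103] roll -0.001 rows 1
```

{"api": "apply_moves", "payload": {
  "plan": [
    [0.0,-0.001,0.003,0.005,0],
    [0.0,-0.001,0.003,0.0085,0],
    [0.0,-0.001,0.003,0.0105,0],
    [0.0,-0.001,0.003,0.0105,0]
  ]
}}

```text
t: 6.9
tool_pos: [0.5009, 0.3482, 0.195]
tool_rot: [0.042, 3.14, 0.001]
contact_force: [0.2, -0.3, -0.9]
opening: 0.0075
grip_force: 39.5
```

```bash
python3 - <<'E'
from h import *
grasp();move(.4982,.3481,.034,88.5)
E
```

```text
t 6.9 grasp [0.5011 0.3483 0.0403] yaw 88.5 open 0.0075 F [ 0.2 -0.3 -0.9] q6 -1.06
shift [ 0.0027 -0.0001  0.0063] roll -0.001 rows 1
```

{"api": "apply_moves", "payload": {
  "plan": [
    [0.0,0,0,0.003,0],
    [0.0,0,0,0.0062,0],
    [0.0,0,0,0.0062,0],
    [0.022,0,0,0.0062,0],
    [0.022,0,0,0.0062,0],
    [0.022,0,0,0.0062,0],
    [0.022,0,0,0.0062,0]
  ]
}}

```text
t: 7.48
tool_pos: [0.5004, 0.348, 0.1878]
tool_rot: [-0.042, -3.141, 0.0]
contact_force: [0.3, -0.4, -0.1]
opening: 0.0224
grip_force: 0.0
```

```bash
python3 - <<'E'
from h import *
grasp()
# next: bracket_r grasp, -5mm along its x axis (yaw 52)
print("go");move(.57,-.20,.13);move(.555,-.33,.10,-38)
p=shot("top")
for r in eyes.outline_of("bracket_r",p)[:5]:
        m=r["region"]&np.isfinite(p["P"][...,0]);Q=p["P"][m]
        z=np.percentile(Q[:,2],97);U=Q[Q[:,2]>z-.005];rc=cv2.minAreaRect((U[:,:2]*1000).astype(np.float32))
        print(round(r["confidence"],2),r["box"],"top",z.round(3),"toprect",np.round(rc[0],1),np.round(rc[1]),round(rc[2],1))
E
```

```text
t 7.48 grasp [0.5004 0.348  0.0331] yaw 88.5 open 0.0224 F [ 0.3 -0.4 -0.1] q6 -1.06
go
shift [-0.0842 -0.546  -0.0969] roll 0 rows 14
shift [-0.0727 -0.6763 -0.0669] roll -0.934 rows 17
0.8 [325.7, 269.5, 353.7, 291.2] top 0.04 toprect [ 285.9 -210.5] [67.  8.] 47.8
0.74 [370.3, 169.0, 396.6, 194.5] top 0.042 toprect [ 545.  -327.4] [68.  9.] 53.2
0.7 [237.7, 102.4, 262.6, 125.9] top 0.04 toprect [729.3   8.1] [68.  8.] 29.5
0.54 [345.7, 104.6, 371.5, 118.2] top 0.04 toprect [ 732.1 -279.4] [67.  9.] 82.6
```

{"api": "apply_moves", "payload": {
  "plan": [
    [0.022,0,0,-0.035,0],
    [0.022,0,0,-0.07,0],
    [0.022,0,0,-0.075,0],
    [0.05,-0.03,-0.33,-0.075,1.1],
    [0.05,-0.03,-0.33,-0.075,1.1],
    [0.05,-0.03,-0.33,-0.075,1.1],
    [0.05,-0.03,-0.33,-0.075,1.1],
    [0.05,-0.03,-0.33,-0.075,1.1],
    [0.05,-0.03,-0.33,-0.075,1.1],
    [0.05,-0.03,-0.33,-0.075,1.1],
    [0.05,-0.03,-0.33,-0.075,1.1],
    [0.05,-0.03,-0.33,-0.075,1.1]
  ]
}}

```text
t: 8.58
tool_pos: [0.522, 0.0119, 0.2634]
tool_rot: [1.693, 2.643, -0.002]
contact_force: [0.5, 0.2, 0.1]
opening: 0.0504
grip_force: 0.0
```

```bash
python3 - <<'E'
from h import *
grasp();move(.542,-.331,.10,-37)
E
```

```text
t 8.58 grasp [0.5222 0.0115 0.1087] yaw 24.7 open 0.0504 F [0.5 0.2 0.1] q6 -0.55
shift [-0.3198 -0.1253  0.0097] roll 1.078 rows 9
```

{"api": "apply_moves", "payload": {
  "plan": [
    [0.05,-0.32,-0.125,0.01,1.08],
    [0.05,-0.32,-0.125,0.01,1.08],
    [0.05,-0.32,-0.125,0.01,1.08],
    [0.05,-0.32,-0.125,0.01,1.08],
    [0.05,-0.32,-0.125,0.01,1.08],
    [0.05,-0.32,-0.125,0.01,1.08],
    [0.05,-0.32,-0.125,0.01,1.08],
    [0.05,-0.32,-0.125,0.01,1.08],
    [0.05,-0.32,-0.125,0.01,1.08],
    [0.05,-0.32,-0.125,0.01,1.08],
    [0.05,-0.32,-0.125,0.01,1.08],
    [0.05,-0.32,-0.125,0.01,1.08]
  ]
}}

```text
t: 9.58
tool_pos: [0.5461, -0.3243, 0.2525]
tool_rot: [-2.802, -1.418, 0.0]
contact_force: [-0.2, 0.5, -0.5]
opening: 0.0501
grip_force: 0.0
```

```bash
python3 - <<'E'
from h import *
grasp()
p=shot("wrist")
for r in eyes.outline_of("bracket_r",p)[:3]:
        m=r["region"]&np.isfinite(p["P"][...,0]);Q=p["P"][m]
        z=np.percentile(Q[:,2],97);U=Q[Q[:,2]>z-.005];rc=cv2.minAreaRect((U[:,:2]*1000).astype(np.float32))
        print(round(r["confidence"],2),r["box"],"top",z.round(3),"toprect",np.round(rc[0],1),np.round(rc[1]),round(rc[2],1))
move(.542,-.331,.0285,-37)
cv2.imwrite("pics/br.png",p["img"])
E
```

```text
t 9.58 grasp [ 0.546  -0.3242  0.0978] yaw -36.3 open 0.0501 F [-0.2  0.5 -0.5] q6 -0.02
0.84 [391.1, 0.0, 457.9, 73.0] top 0.036 toprect [ 732.2 -285.9] [57. 10.] 83.3
0.8 [248.9, 170.4, 299.1, 277.9] top 0.039 toprect [ 545.3 -328.5] [70.  8.] 51.1
0.77 [0.0, 230.2, 39.2, 298.6] top 0.035 toprect [ 275.2 -225.4] [35.  9.] 43.9
shift [-0.0084  0.0008  0.0695] roll 0.012 rows 2
```

{"api": "apply_moves", "payload": {
  "plan": [
    [0.05,-0.0095,0.001,0.02,0.045],
    [0.05,-0.0095,0.001,0.05,0.045],
    [0.05,-0.0095,0.001,0.0695,0.045],
    [0.05,-0.0095,0.001,0.0695,0.045],
    [0.05,-0.0095,0.001,0.0695,0.045]
  ]
}}

```text
t: 10.1
tool_pos: [0.541, -0.332, 0.1822]
tool_rot: [-2.832, -1.353, 0.002]
contact_force: [0.6, -0.7, 0.6]
opening: 0.05
grip_force: 0.0
```

```bash
python3 - <<'E'
from h import *
grasp();move(.542,-.3325,.0285,-39)
E
```

```text
t 10.1 grasp [ 0.5406 -0.3317  0.0275] yaw -38.9 open 0.05 F [ 0.6 -0.7  0.6] q6 0.01
shift [ 0.0003  0.001  -0.001 ] roll 0.001 rows 1
```

{"api": "apply_moves", "payload": {
  "plan": [
    [0.0,0,0,0,0],
    [0.0,0,0,0,0],
    [0.0,0,0,0,0],
    [0.0,0,0,0,0],
    [0.0,0,0,0,0],
    [0.0,0,0,0,0],
    [0.0,0,0,-0.03,0],
    [0.0,0,0,-0.07,0],
    [0.0,0,0,-0.09,0],
    [0.0,0,0,-0.09,0],
    [0.0,0,0,-0.09,0]
  ],
  "newtons": 40
}}

```text
t: 11.02
tool_pos: [0.5417, -0.3339, 0.2752]
tool_rot: [2.833, 1.351, 0.002]
contact_force: [-0.6, 0.7, -2.4]
opening: 0.0075
grip_force: 39.3
```

```bash
python3 - <<'E'
from h import *
grasp()
a=np.radians(-1.5);c=np.array([.4965,.089]);R=np.array([[np.cos(a),-np.sin(a)],[np.sin(a),np.cos(a)]])
t=c+R@np.array([-.005,.011]);print(t);move(*t,.12,-91.5)
E
```

```text
t 11.02 grasp [ 0.5421 -0.3342  0.1205] yaw -39.0 open 0.0075 F [-0.6  0.7 -2.4] q6 0.01
[0.49178966 0.10012712]
shift [ 0.3058 -0.312  -0.0006] roll 0.916 rows 11
```

{"api": "apply_moves", "payload": {
  "plan": [
    [0.0,0.306,-0.312,0,0.916],
    [0.0,0.306,-0.312,0,0.916],
    [0.0,0.306,-0.312,0,0.916],
    [0.0,0.306,-0.312,0,0.916],
    [0.0,0.306,-0.312,0,0.916],
    [0.0,0.306,-0.312,0,0.916],
    [0.0,0.306,-0.312,0,0.916],
    [0.0,0.306,-0.312,0,0.916],
    [0.0,0.306,-0.312,0,0.916],
    [0.0,0.306,-0.312,0,0.916],
    [0.0,0.306,-0.312,0,0.916],
    [0.0,0.306,-0.312,0,0.916]
  ]
}}

```text
t: 12.02
tool_pos: [0.4895, 0.1047, 0.2706]
tool_rot: [-3.14, 0.033, 0.008]
contact_force: [-0.5, -0.4, -0.8]
opening: 0.0072
grip_force: 39.6
```

{"api": "apply_moves", "payload": {
  "plan": [
    [0.0,0,0,0.0,0],
    [0.0,0,0,0.035,0],
    [0.0,0,0,0.065,0],
    [0.0,0,0,0.075,0],
    [0.0,0,0,0.075,0],
    [0.0,0,0,0.075,0]
  ]
}}

```text
t: 12.52
tool_pos: [0.4914, 0.0998, 0.1977]
tool_rot: [3.141, -0.043, -0.004]
contact_force: [0.1, 0.3, -0.8]
opening: 0.0071
grip_force: 39.6
```

```bash
python3 - <<'E'
from h import *
grasp();move(.4918,.1001,.0335,-91.5)
E
```

```text
t 12.52 grasp [0.4911 0.0998 0.043 ] yaw -91.6 open 0.0071 F [ 0.1  0.3 -0.8] q6 1.65
shift [ 0.0004 -0.0003  0.0095] roll -0.001 rows 1
```

{"api": "apply_moves", "payload": {
  "plan": [
    [0.0,0,0,0.004,0],
    [0.0,0,0,0.008,0],
    [0.0,0,0,0.0095,0],
    [0.0,0,0,0.0095,0],
    [0.022,0,0,0.0095,0],
    [0.022,0,0,0.0095,0],
    [0.022,0,0,0.0095,0],
    [0.022,0,0,-0.03,0],
    [0.022,0,0,-0.065,0],
    [0.022,0,0,-0.07,0]
  ]
}}

```text
t: 13.35
tool_pos: [0.4939, 0.1009, 0.275]
tool_rot: [-3.141, 0.041, -0.017]
contact_force: [0.6, -0.5, 0.2]
opening: 0.022
grip_force: 0.0
```

```bash
python3 - <<'E'
from h import *
grasp()
move(.546,-.223,.12,-67)
p=shot("top");cv2.imwrite("pics/t1.png",cv2.resize(p["img"][140:270,80:420],None,fx=2.3,fy=2.3,interpolation=cv2.INTER_CUBIC))
E
```

```text
t 13.35 grasp [0.4956 0.101  0.1203] yaw -91.5 open 0.022 F [ 0.6 -0.5  0.2] q6 1.65
shift [0.0605 0.3224 0.0007] roll -0.427 rows 8
```

View pics/t1.png

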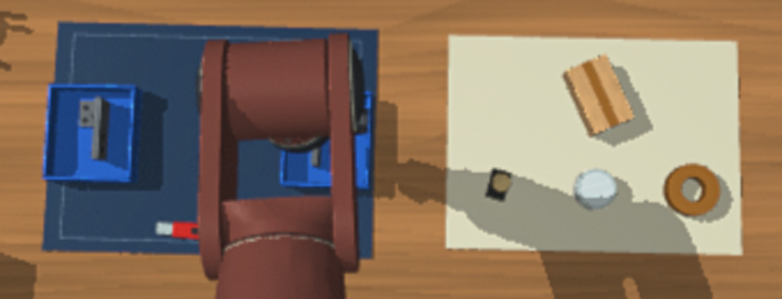

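{"api": "apply_moves", "payload": {
  "plan": [
    [0.085,0.06,0.322,0.01,-0.427],
    [0.085,0.06,0.322,0.01,-0.427],
    [0.085,0.06,0.322,0.01,-0.427],
    [0.085,0.06,0.322,0.01,-0.427],
    [0.085,0.06,0.322,0.01,-0.427],
    [0.085,0.06,0.322,0.01,-0.427],
    [0.085,0.06,0.322,0.01,-0.427],
    [0.085,0.06,0.322,0.01,-0.427],
    [0.085,0.06,0.322,0.01,-0.427],
    [0.085,0.06,0.322,0.01,-0.427]
  ]
}}

```text
t: 14.23
tool_pos: [0.5428, -0.2252, 0.2571]
tool_rot: [-3.079, -0.619, 0.002]
contact_force: [0.3, 0.0, 0.3]
opening: 0.0849
grip_force: 0.0
```

```bash
python3 - <<'E'
from h import *
grasp()
p=shot("wrist")
for n in("carton","tin"):
  for r in eyes.outline_of(n,p)[:2]:
        m=r["region"]&np.isfinite(p["P"][...,0]);Q=p["P"][m]
        z=np.percentile(Q[:,2],90);U=Q[Q[:,2]>z-.006];rc=cv2.minAreaRect((U[:,:2]*1000).astype(np.float32))
        print(n,round(r["confidence"],2),r["box"],"top",z.round(3),"toprect",np.round(rc[0],1),np.round(rc[1]),round(rc[2],1))
move(.546,-.223,.023,-67)
cv2.imwrite("pics/ca.png",p["img"])
E
```

```text
t 14.23 grasp [ 0.5426 -0.2251  0.1024] yaw -67.3 open 0.0849 F [0.3 0.  0.3] q6 0.65
carton 0.64 [216.5, 149.9, 295.6, 269.6] top 0.037 toprect [ 546.6 -223.7] [81. 50.] 22.9
shift [0.0025 0.0028 0.0796] roll 0.0 rows 2
```

View pics/ca.png

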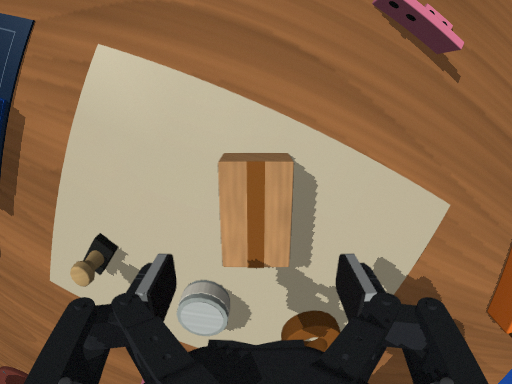

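{"api": "apply_moves", "payload": {
  "plan": [
    [0.085,0.002,0.002,0.03,0],
    [0.085,0.002,0.002,0.06,0],
    [0.085,0.002,0.002,0.078,0],
    [0.085,0.002,0.002,0.078,0],
    [0.085,0.002,0.002,0.078,0]
  ]
}}

```text
t: 14.8
tool_pos: [0.5452, -0.2219, 0.1792]
tool_rot: [-3.076, -0.628, 0.004]
contact_force: [-0.0, -0.4, 0.4]
opening: 0.0849
grip_force: 0.0
```

```bash
python3 - <<'E'
from h import *
grasp();move(.5465,-.2237,.023,-67)
E
```

```text
t 14.8 grasp [ 0.5448 -0.2216  0.0245] yaw -66.9 open 0.0849 F [-0.  -0.4  0.4] q6 0.65
shift [0.0005 0.0022 0.0015] roll 0.001 rows 1
```

{"api": "apply_moves", "payload": {
  "plan": [
    [0.03,0,0.002,0.001,0],
    [0.03,0,0.002,0.001,0],
    [0.03,0,0.002,0.001,0],
    [0.03,0,0.002,0.001,0],
    [0.03,0,0.002,0.001,0],
    [0.03,0,0.002,0.001,0],
    [0.03,0,0.002,-0.02,0],
    [0.03,0,0.002,-0.05,0],
    [0.03,0,0.002,-0.075,0],
    [0.03,0,0.002,-0.075,0],
    [0.03,0,0.002,-0.075,0]
  ],
  "newtons": 40
}}

```text
t: 15.72
tool_pos: [0.547, -0.2261, 0.2572]
tool_rot: [3.076, 0.625, 0.005]
contact_force: [0.7, 0.3, -2.5]
opening: 0.0496
grip_force: 43.2
```

```bash
python3 - <<'E'
from h import *
grasp()
p=shot("wrist")
for r in eyes.outline_of("carton",p)[:1]:
        m=r["region"]&np.isfinite(p["P"][...,0]);Q=p["P"][m]
        z=np.percentile(Q[:,2],90);U=Q[Q[:,2]>z-.006];rc=cv2.minAreaRect((U[:,:2]*1000).astype(np.float32))
        print(round(r["confidence"],2),r["box"],"top",z.round(3),"toprect",np.round(rc[0],1),np.round(rc[1]),round(rc[2],1))
grasp();move(.5,.224,.10,-91.5)
E
```

```text
t 15.72 grasp [ 0.5476 -0.2264  0.1025] yaw -67.0 open 0.0496 F [ 0.7  0.3 -2.5] q6 0.65
t 15.82 grasp [ 0.5455 -0.2252  0.099 ] yaw -67.0 open 0.0496 F [-0.   0.2 -3.2] q6 0.65
shift [ 1.331e-01 -4.317e-01 -3.000e-04] roll 0.427 rows 11
```

{"api": "apply_moves", "payload": {
  "plan": [
    [0.03,0.133,-0.432,0,0.427],
    [0.03,0.133,-0.432,0,0.427],
    [0.03,0.133,-0.432,0,0.427],
    [0.03,0.133,-0.432,0,0.427],
    [0.03,0.133,-0.432,0,0.427],
    [0.03,0.133,-0.432,0,0.427],
    [0.03,0.133,-0.432,0,0.427],
    [0.03,0.133,-0.432,0,0.427],
    [0.03,0.133,-0.432,0,0.427],
    [0.03,0.133,-0.432,0,0.427],
    [0.03,0.133,-0.432,0,0.427],
    [0.03,0.133,-0.432,0,0.427]
  ]
}}

```text
t: 16.82
tool_pos: [0.4983, 0.229, 0.2531]
tool_rot: [-3.14, 0.032, 0.006]
contact_force: [-0.2, -0.9, -2.7]
opening: 0.0491
grip_force: 43.6
```

{"api": "apply_moves", "payload": {
  "plan": [
    [0.03,0,0,0,0],
    [0.03,0,0,0.03,0],
    [0.03,0,0,0.055,0],
    [0.03,0,0,0.065,0],
    [0.03,0,0,0.065,0],
    [0.03,0,0,0.065,0],
    [0.03,0,0,0.065,0]
  ]
}}

```text
t: 17.4
tool_pos: [0.5013, 0.2235, 0.1915]
tool_rot: [-3.141, 0.043, -0.003]
contact_force: [-0.3, 0.8, -1.8]
opening: 0.0492
grip_force: 43.5
```

```bash
python3 - <<'E'
from h import *
grasp()
p=shot("wrist")
P=p["P"];u=np.isfinite(P[...,0])&(abs(P[...,0]-.5)<.12)&(abs(P[...,1]-.224)<.07)
zz=P[...,2][u];print(np.histogram(zz,np.arange(-.005,.1,.005)))
for r in eyes.outline_of("carton",p)[:1]:
        m=r["region"]&np.isfinite(p["P"][...,0]);Q=p["P"][m]
        z=np.percentile(Q[:,2],90);U=Q[Q[:,2]>z-.006];rc=cv2.minAreaRect((U[:,:2]*1000).astype(np.float32))
        print(round(r["confidence"],2),r["box"],"top",z.round(3),"toprect",np.round(rc[0],1),np.round(rc[1]),round(rc[2],1))
cv2.imwrite("pics/cp.png",p["img"])
for n in("bin_left","bin_right"):
  for r in eyes.outline_of(n,p)[:1]:
        Q=P[r["region"]&np.isfinite(P[...,0])];Q=Q[Q[:,2]>.03];rc=cv2.minAreaRect((Q[:,:2]*1000).astype(np.float32));print(n,rc)
grasp();move(.499,.224,.026,-91.5)
E
```

```text
t 17.4 grasp [0.5015 0.2236 0.0368] yaw -91.6 open 0.0492 F [-0.3  0.8 -1.8] q6 1.88
(array([    1, 46788,     9,   141,   260,   289,   415,   442,   605,
        2211, 13276,   435,   677,   396,   917,  2014,  2738,  1265,
        1679,  2894]), array([-0.005,  0.   ,  0.005,  0.01 ,  0.015,  0.02 ,  0.025,  0.03 ,
        0.035,  0.04 ,  0.045,  0.05 ,  0.055,  0.06 ,  0.065,  0.07 ,
        0.075,  0.08 ,  0.085,  0.09 ,  0.095]))
0.72 [194.1, 181.0, 316.6, 345.8] top 0.046 toprect [502.5 223.1] [52. 80.] 88.1
bin_left ((502.54266357421875, 342.1247253417969), (132.12869262695312, 110.1196517944336), 88.76482391357422)
bin_right ((496.1573181152344, 89.51487731933594), (100.60628509521484, 110.08097076416016), 88.35918426513672)
t 17.6 grasp [0.5016 0.2241 0.0373] yaw -91.5 open 0.049 F [-0.5  0.3 -1.9] q6 1.88
shift [-0.0022  0.      0.0112] roll -0.0 rows 1
```

View pics/cp.png

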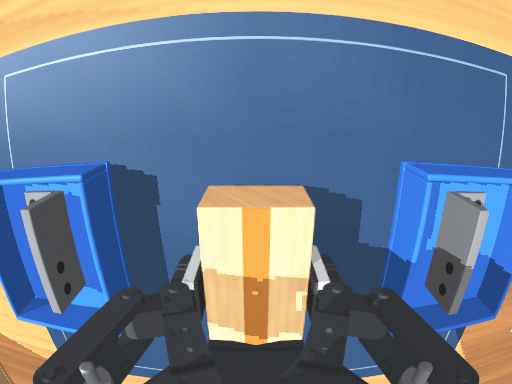

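{"api": "apply_moves", "payload": {
  "plan": [
    [0.03,-0.0025,0,0.004,0],
    [0.03,-0.0025,0,0.007,0],
    [0.03,-0.0025,0,0.009,0],
    [0.03,-0.0025,0,0.009,0],
    [0.03,-0.0025,0,0.009,0]
  ]
}}

```text
t: 18.02
tool_pos: [0.4982, 0.2242, 0.1826]
tool_rot: [3.141, -0.041, -0.001]
contact_force: [-4.0, -1.2, 5.9]
opening: 0.049
grip_force: 44.8
```

```bash
cat >> h.py <<'E'
def top(p,n,k=1,q=90,d=.006):
    for r in eyes.outline_of(n,p)[:k]:
        Q=p["P"][r["region"]&np.isfinite(p["P"][...,0])]
        z=np.percentile(Q[:,2],q);U=Q[Q[:,2]>z-d];rc=cv2.minAreaRect((U[:,:2]*1000).astype(np.float32))
        print(n,round(r["confidence"],2),r["box"],"top",np.median(U[:,2]).round(4),"toprect",np.round(rc[0],1),np.round(rc[1]),round(rc[2],1))
E
python3 - <<'E'
from h import *
grasp();p=shot("wrist");top(p,"carton");P=p["P"];print("mat z",np.nanmedian(P[(abs(P[...,0]-.58)<.03)&(abs(P[...,1]-.224)<.05)][:,2]));grasp()
E
```

```text
t 18.02 grasp [0.4981 0.2242 0.0279] yaw -91.5 open 0.049 F [-4.  -1.2  5.9] q6 1.88
carton 0.61 [195.4, 183.7, 316.0, 346.5] top 0.0368 toprect [499.  224.1] [51. 80.] 88.5
mat z 0.0027565263165285903
t 18.12 grasp [0.4981 0.2242 0.0278] yaw -91.5 open 0.0491 F [-4.3 -0.4  6.6] q6 1.88
```

{"api": "apply_moves", "payload": {
  "plan": [
    [0.085,0,0,0,0],
    [0.085,0,0,0,0],
    [0.085,0,0,0,0],
    [0.085,0,0,0,0],
    [0.085,0,0,-0.03,0],
    [0.085,0,0,-0.07,0],
    [0.085,0,0,-0.08,0],
    [0.085,0,0,-0.08,0]
  ]
}}

```text
t: 18.78
tool_pos: [0.4998, 0.2245, 0.2663]
tool_rot: [-3.139, 0.041, -0.014]
contact_force: [1.4, 0.0, 0.2]
opening: 0.0853
grip_force: 0.0
```

```bash
python3 - <<'E'
from h import *
p=shot("wrist");top(p,"carton");grasp();move(.439,-.218,.10)
E
```

```text
carton 0.69 [220.3, 162.4, 294.9, 271.0] top 0.0367 toprect [498.3 224. ] [51. 80.] 88.7
t 18.88 grasp [0.4981 0.224  0.1068] yaw -91.5 open 0.0852 F [ 0.2  0.5 -0.2] q6 1.88
shift [-0.0474  0.4434  0.0067] roll 0 rows 11
```

{"api": "apply_moves", "payload": {
  "plan": [
    [0.085,-0.047,0.443,0.005,0],
    [0.085,-0.047,0.443,0.005,0],
    [0.085,-0.047,0.443,0.005,0],
    [0.085,-0.047,0.443,0.005,0],
    [0.085,-0.047,0.443,0.005,0],
    [0.085,-0.047,0.443,0.005,0],
    [0.085,-0.047,0.443,0.005,0],
    [0.085,-0.047,0.443,0.005,0],
    [0.085,-0.047,0.443,0.005,0],
    [0.085,-0.047,0.443,0.005,0],
    [0.085,-0.047,0.443,0.005,0],
    [0.085,-0.047,0.443,0.005,0]
  ]
}}

```text
t: 19.88
tool_pos: [0.438, -0.2215, 0.2546]
tool_rot: [3.141, -0.05, -0.004]
contact_force: [0.2, -0.3, 0.6]
opening: 0.0851
grip_force: 0.0
```

```bash
python3 - <<'E'
from h import *
p=shot("wrist");top(p,"tin");top(p,"roll");top(p,"stamp");grasp();move(.439,-.218,.021)
E
```

```text
tin 0.58 [218.2, 180.1, 281.0, 247.3] top 0.03 toprect [ 439.1 -217.7] [45. 45.] 57.5
roll 0.62 [354.3, 167.5, 426.8, 250.9] top 0.0255 toprect [ 438.4 -328.3] [59. 59.] 33.6
stamp 0.69 [89.3, 187.3, 134.9, 239.3] top 0.0483 toprect [ 444.9 -109.7] [20. 21.] 58.5
t 20.08 grasp [ 0.4385 -0.2163  0.1   ] yaw -91.5 open 0.0851 F [ 1.3  0.1 -0.2] q6 0.99
shift [0.0003 0.0015 0.079 ] roll 0 rows 2
```

{"api": "apply_moves", "payload": {
  "plan": [
    [0.085,0.001,0.0015,0.03,0],
    [0.085,0.001,0.0015,0.06,0],
    [0.085,0.001,0.0015,0.079,0],
    [0.085,0.001,0.0015,0.079,0],
    [0.085,0.001,0.0015,0.079,0],
    [0.03,0.001,0.0015,0.079,0],
    [0.03,0.001,0.0015,0.079,0],
    [0.03,0.001,0.0015,0.079,0],
    [0.03,0.001,0.0015,0.079,0],
    [0.03,0.001,0.0015,0.079,0],
    [0.03,0.001,0.0015,0.079,0]
  ],
  "newtons": 30
}}

```text
t: 21.0
tool_pos: [0.4412, -0.2196, 0.1793]
tool_rot: [3.14, -0.041, 0.004]
contact_force: [0.4, 1.3, 6.1]
opening: 0.0441
grip_force: 31.1
```

```bash
python3 - <<'E'
from h import *
grasp();move(.4985,.224,.12)
E
```

```text
t 21.0 grasp [ 0.4416 -0.2198  0.0246] yaw -91.5 open 0.0441 F [0.4 1.3 6.1] q6 0.98
shift [ 0.0459 -0.4449 -0.0959] roll 0 rows 11
```

{"api": "apply_moves", "payload": {
  "plan": [
    [0.03,0,0,-0.02,0],
    [0.03,0,0,-0.06,0],
    [0.03,0,0,-0.09,0],
    [0.03,0.023,-0.225,-0.095,0],
    [0.03,0.023,-0.225,-0.095,0],
    [0.03,0.023,-0.225,-0.095,0],
    [0.03,0.023,-0.225,-0.095,0],
    [0.03,0.023,-0.225,-0.095,0],
    [0.03,0.023,-0.225,-0.095,0]
  ]
}}

```text
t: 21.75
tool_pos: [0.4689, 0.0087, 0.2727]
tool_rot: [-3.14, 0.037, -0.001]
contact_force: [-0.2, -0.4, -0.6]
opening: 0.0438
grip_force: 31.1
```

```bash
python3 - <<'E'
from h import *
grasp();move(.5,.224,.10)
E
```

```text
t 21.75 grasp [0.469  0.0089 0.118 ] yaw -91.3 open 0.0438 F [-0.2 -0.4 -0.6] q6 1.45
shift [ 0.0261 -0.216   0.0183] roll 0 rows 6
```

{"api": "apply_moves", "payload": {
  "plan": [
    [0.03,0.026,-0.218,0.018,0],
    [0.03,0.026,-0.218,0.018,0],
    [0.03,0.026,-0.218,0.018,0],
    [0.03,0.026,-0.218,0.018,0],
    [0.03,0.026,-0.218,0.018,0],
    [0.03,0.026,-0.218,0.018,0],
    [0.03,0.026,-0.218,0.018,0],
    [0.03,0.026,-0.218,0.018,0],
    [0.03,0.026,-0.218,0.018,0]
  ]
}}

```text
t: 22.5
tool_pos: [0.5008, 0.2215, 0.2543]
tool_rot: [3.141, -0.042, -0.001]
contact_force: [0.4, -1.5, -0.1]
opening: 0.0441
grip_force: 31.2
```

```bash
python3 - <<'E'
from h import *
grasp();p=shot("wrist");top(p,"tin");top(p,"carton");grasp();move(.4985,.224,.06)
cv2.imwrite("pics/tp.png",p["img"])
E
```

```text
t 22.5 grasp [0.5008 0.2214 0.0996] yaw -91.5 open 0.0441 F [ 0.4 -1.5 -0.1] q6 1.88
tin 0.69 [209.8, 220.9, 302.3, 321.7] top 0.1051 toprect [498.4 221. ] [44. 46.] 85.6
carton 0.61 [212.1, 159.7, 292.7, 245.9] top 0.0367 toprect [513.1 223.7] [50. 51.] 88.7
t 22.65 grasp [0.501  0.2211 0.0998] yaw -91.6 open 0.0443 F [ 0.6 -0.9 -0.8] q6 1.88
shift [-0.0026 -0.0028  0.0398] roll 0 rows 1
```

View pics/tp.png

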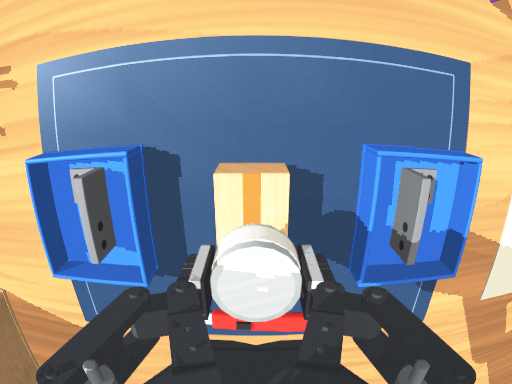

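{"api": "apply_moves", "payload": {
  "plan": [
    [0.03,0,-0.003,0.02,0],
    [0.03,0,-0.003,0.032,0],
    [0.03,0,-0.003,0.036,0],
    [0.03,0,-0.003,0.0375,0],
    [0.03,0,-0.003,0.0385,0],
    [0.03,0,-0.003,0.0385,0]
  ]
}}

```text
t: 23.15
tool_pos: [0.5012, 0.2253, 0.2162]
tool_rot: [-3.141, 0.042, -0.001]
contact_force: [-0.4, 0.0, -0.5]
opening: 0.0441
grip_force: 31.2
```

```bash
python3 - <<'E'
from h import *
grasp();p=shot("wrist");top(p,"tin");grasp()
E
```

```text
t 23.15 grasp [0.5012 0.2253 0.0615] yaw -91.5 open 0.0441 F [-0.4  0.  -0.5] q6 1.88
tin 0.76 [209.6, 221.8, 306.5, 322.5] top 0.067 toprect [498.9 224.9] [44. 46.] 85.8
t 23.25 grasp [0.5015 0.2255 0.0619] yaw -91.5 open 0.0438 F [ 1.  -0.5 -0.6] q6 1.88
```

{"api": "apply_moves", "payload": {
  "plan": [
    [0.03,0,0.001,0.001,0],
    [0.03,0,0.001,0.002,0],
    [0.03,0,0.001,0.002,0]
  ]
}}

```text
t: 23.5
tool_pos: [0.5012, 0.2244, 0.2143]
tool_rot: [-3.141, 0.041, -0.001]
contact_force: [-0.0, -0.7, 0.5]
opening: 0.0443
grip_force: 31.3
```

```bash
python3 - <<'E'
from h import *
grasp()
E
```

```text
t 23.5 grasp [0.5013 0.2245 0.0596] yaw -91.5 open 0.0443 F [-0.  -0.7  0.5] q6 1.88
```

{"api": "apply_moves", "payload": {
  "plan": [
    [0.03,0,0,0.0007,0],
    [0.085,0,0,0.0007,0],
    [0.085,0,0,0.0007,0],
    [0.085,0,0,0.0007,0],
    [0.085,0,0,0.0007,0],
    [0.085,0,0,-0.03,0],
    [0.085,0,0,-0.07,0],
    [0.085,0,0,-0.08,0],
    [0.085,0,0,-0.08,0]
  ]
}}

```text
t: 24.25
tool_pos: [0.5026, 0.2249, 0.2989]
tool_rot: [-3.139, 0.041, -0.014]
contact_force: [0.8, 0.6, 0.6]
opening: 0.0848
grip_force: 0.0
```

```bash
python3 - <<'E'
from h import *
p=shot("wrist");top(p,"tin");top(p,"carton");grasp();move(.4384,-.3283,.10)
E
```

```text
tin 0.88 [224.8, 185.0, 286.9, 253.6] top 0.065 toprect [498.8 224.2] [45. 46.] 85.6
carton 0.91 [225.4, 158.0, 292.3, 257.4] top 0.0368 toprect [498.2 223.8] [50. 80.] 88.4
t 24.4 grasp [0.5002 0.2242 0.1379] yaw -91.5 open 0.0852 F [-0.8 -0.3 -0.1] q6 1.88
shift [-0.0476  0.554   0.0383] roll 0 rows 14
```

Tin is centred on the carton. Now the roll.

{"api": "apply_moves", "payload": {
  "plan": [
    [0.085,-0.024,0.277,0.0,0],
    [0.085,-0.024,0.277,0.0,0],
    [0.085,-0.024,0.277,0.0,0],
    [0.085,-0.024,0.277,0.0,0],
    [0.085,-0.024,0.277,0.0,0],
    [0.085,-0.024,0.277,0.0,0],
    [0.085,-0.048,0.554,0.038,0],
    [0.085,-0.048,0.554,0.038,0],
    [0.085,-0.048,0.554,0.038,0],
    [0.085,-0.048,0.554,0.038,0],
    [0.085,-0.048,0.554,0.038,0],
    [0.085,-0.048,0.554,0.038,0]
  ]
}}

```text
t: 25.4
tool_pos: [0.4435, -0.272, 0.2605]
tool_rot: [-3.139, 0.042, 0.005]
contact_force: [0.1, 0.1, -0.2]
opening: 0.0849
grip_force: 0.0
```

{"api": "apply_moves", "payload": {
  "plan": [
    [0.085,-0.002,0.02,0,0],
    [0.085,0,0,0,0],
    [0.085,0,0,0,0]
  ]
}}

```text
t: 25.65
tool_pos: [0.4439, -0.2701, 0.2602]
tool_rot: [-3.137, 0.044, 0.006]
contact_force: [-1.3, 0.6, 0.8]
opening: 0.085
grip_force: 0.0
```

```bash
python3 - <<'E'
from h import *
p=shot("wrist");top(p,"roll");grasp();move(.4384,-.3283,.0225)
E
```

```text
roll 0.69 [294.3, 173.3, 371.5, 257.6] top 0.0256 toprect [ 438.6 -329.1] [59. 58.] 23.3
t 25.75 grasp [ 0.4439 -0.2696  0.1063] yaw -91.5 open 0.0851 F [ 0.1  0.1 -0.3] q6 0.91
shift [-0.0042  0.0587  0.0837] roll 0 rows 3
```

{"api": "apply_moves", "payload": {
  "plan": [
    [0.085,-0.004,0.0595,0,0],
    [0.085,-0.004,0.0595,0,0],
    [0.085,-0.004,0.0595,0,0],
    [0.085,-0.004,0.0595,0,0],
    [0.085,-0.004,0.0595,0.035,0],
    [0.085,-0.004,0.0595,0.07,0],
    [0.085,-0.004,0.0595,0.083,0],
    [0.085,-0.004,0.0595,0.083,0],
    [0.085,-0.004,0.0595,0.083,0]
  ]
}}

```text
t: 26.5
tool_pos: [0.4394, -0.329, 0.1796]
tool_rot: [-3.14, 0.04, 0.002]
contact_force: [0.7, 0.2, 0.7]
opening: 0.0847
grip_force: 0.0
```

```bash
python3 - <<'E'
from h import *
grasp();move(.4386,-.329,.0225)
E
```

```text
t 26.5 grasp [ 0.4392 -0.3287  0.0249] yaw -91.4 open 0.0847 F [0.7 0.2 0.7] q6 0.82
shift [-0.0008  0.0001  0.0024] roll 0 rows 1
```

{"api": "apply_moves", "payload": {
  "plan": [
    [0.085,-0.001,0,0.005,0],
    [0.085,-0.001,0,0.005,0],
    [0.04,-0.001,0,0.005,0],
    [0.04,-0.001,0,0.005,0],
    [0.04,-0.001,0,0.005,0],
    [0.04,-0.001,0,0.005,0],
    [0.04,-0.001,0,0.005,0],
    [0.04,-0.001,0,-0.02,0],
    [0.04,-0.001,0,-0.06,0],
    [0.04,-0.001,0,-0.08,0],
    [0.04,-0.001,0,-0.08,0]
  ],
  "newtons": 30
}}

```text
t: 27.42
tool_pos: [0.44, -0.3315, 0.2665]
tool_rot: [3.134, -0.041, 0.013]
contact_force: [0.1, -1.0, -0.8]
opening: 0.0588
grip_force: 33.0
```

```bash
python3 - <<'E'
from h import *
a=np.radians(-1.5);d=.040+.016+.030
t=np.array([.4985,.224])+d*np.array([np.cos(a),np.sin(a)]);print(t)
p=shot("wrist");top(p,"roll");grasp();move(.59,-.10,.11);move(*t,.11,-91.5)
E
```

```text
[0.58447053 0.22174878]
roll 0.97 [196.6, 208.0, 315.6, 327.5] top 0.1153 toprect [ 440.7 -332.7] [58. 60.] 67.3
t 27.52 grasp [ 0.4388 -0.3303  0.1064] yaw -91.5 open 0.0586 F [-0.1  1.  -0.6] q6 0.82
shift [ 0.1453 -0.234  -0.0038] roll 0 rows 7
shift [ 0.1313 -0.5554 -0.0043] roll -0.0 rows 14
```

{"api": "apply_moves", "payload": {
  "plan": [
    [0.04,0.145,-0.234,-0.004,0],
    [0.04,0.145,-0.234,-0.004,0],
    [0.04,0.145,-0.234,-0.004,0],
    [0.04,0.145,-0.234,-0.004,0],
    [0.04,0.145,-0.234,-0.004,0],
    [0.04,0.145,-0.234,-0.004,0],
    [0.04,0.145,-0.234,-0.004,0],
    [0.04,0.145,-0.234,-0.004,0],
    [0.04,0.131,-0.4,-0.004,0],
    [0.04,0.131,-0.4,-0.004,0],
    [0.04,0.131,-0.4,-0.004,0],
    [0.04,0.131,-0.4,-0.004,0]
  ]
}}

```text
t: 28.52
tool_pos: [0.5785, 0.0674, 0.2616]
tool_rot: [3.141, -0.043, -0.006]
contact_force: [1.1, -0.3, -0.7]
opening: 0.0585
grip_force: 33.0
```

```bash
python3 - <<'E'
from h import *
grasp();move(.5845,.2217,.11,-91.5)
E
```

```text
t 28.52 grasp [0.5779 0.0673 0.1069] yaw -91.6 open 0.0585 F [ 1.1 -0.3 -0.7] q6 1.59
shift [ 0.0017 -0.1544 -0.0032] roll -0.001 rows 4
```

{"api": "apply_moves", "payload": {
  "plan": [
    [0.04,0.002,-0.155,0,0],
    [0.04,0.002,-0.155,0,0],
    [0.04,0.002,-0.155,0,0],
    [0.04,0.002,-0.155,0,0],
    [0.04,0.002,-0.155,0,0],
    [0.04,0.002,-0.155,0,0],
    [0.04,0.002,-0.155,0.03,0],
    [0.04,0.002,-0.155,0.06,0],
    [0.04,0.002,-0.155,0.065,0],
    [0.04,0.002,-0.155,0.065,0],
    [0.04,0.002,-0.155,0.065,0]
  ]
}}

```text
t: 29.43
tool_pos: [0.586, 0.2203, 0.1988]
tool_rot: [3.141, -0.043, -0.002]
contact_force: [-0.1, 0.2, 0.3]
opening: 0.0586
grip_force: 33.1
```

```bash
python3 - <<'E'
from h import *
grasp();p=shot("wrist");top(p,"roll");top(p,"tin");grasp();move(.5845,.2217,.02)
cv2.imwrite("pics/rp.png",p["img"])
E
```

```text
t 29.43 grasp [0.5858 0.2202 0.0441] yaw -91.6 open 0.0586 F [-0.1  0.2  0.3] q6 1.84
roll 0.89 [196.2, 211.7, 315.4, 328.1] top 0.0476 toprect [585.2 220.2] [58. 60.] 85.7
t 29.58 grasp [0.5876 0.2213 0.0467] yaw -91.5 open 0.0583 F [ 0.2  0.1 -0.5] q6 1.84
shift [-0.0026 -0.0004  0.0267] roll 0 rows 1
```

View pics/rp.png

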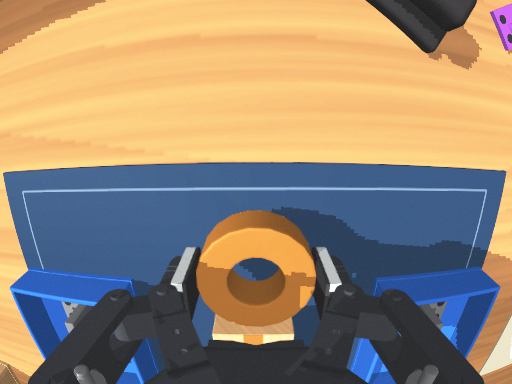

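{"api": "apply_moves", "payload": {
  "plan": [
    [0.04,-0.002,0,0.008,0],
    [0.04,-0.002,0,0.014,0],
    [0.04,-0.002,0,0.017,0],
    [0.04,-0.002,0,0.017,0],
    [0.04,-0.002,0,0.017,0]
  ]
}}

```text
t: 30.0
tool_pos: [0.5837, 0.2215, 0.1815]
tool_rot: [3.141, -0.041, -0.002]
contact_force: [0.7, 0.4, -0.4]
opening: 0.0587
grip_force: 33.1
```

```bash
python3 - <<'E'
from h import *
grasp();p=shot("wrist");top(p,"roll");grasp();move(.5845,.2217,.02)
E
```

```text
t 30.0 grasp [0.5835 0.2215 0.0268] yaw -91.5 open 0.0587 F [ 0.7  0.4 -0.4] q6 1.84
roll 0.71 [197.6, 206.6, 314.5, 326.5] top 0.0303 toprect [582.8 221.2] [59. 59.] 34.3
t 30.1 grasp [0.584  0.2216 0.0275] yaw -91.5 open 0.0585 F [-0.5  0.2 -1. ] q6 1.84
shift [ 0.0005 -0.0001  0.0075] roll 0 rows 1
```

{"api": "apply_moves", "payload": {
  "plan": [
    [0.04,0.001,0,0.002,0],
    [0.04,0.001,0,0.004,0],
    [0.04,0.001,0,0.004,0],
    [0.04,0.001,0,0.004,0]
  ]
}}

```text
t: 30.43
tool_pos: [0.5849, 0.2215, 0.178]
tool_rot: [3.141, -0.041, -0.0]
contact_force: [0.1, -0.6, -0.4]
opening: 0.0588
grip_force: 33.1
```

```bash
python3 - <<'E'
from h import *
grasp()
E
```

```text
t 30.43 grasp [0.5849 0.2215 0.0233] yaw -91.5 open 0.0588 F [ 0.1 -0.6 -0.4] q6 1.84
```

{"api": "apply_moves", "payload": {
  "plan": [
    [0.04,0,0,0.001,0],
    [0.04,0,0,0.001,0],
    [0.085,0,0,0.001,0],
    [0.085,0,0,0.001,0],
    [0.085,0,0,0.001,0],
    [0.085,0,0,0.001,0],
    [0.085,0,0,-0.03,0],
    [0.085,0,0,-0.07,0],
    [0.085,0,0,-0.11,0],
    [0.085,-0.05,0,-0.15,0],
    [0.085,-0.08,0,-0.19,0],
    [0.085,-0.08,0,-0.19,0]
  ]
}}

```text
t: 31.43
tool_pos: [0.5037, 0.2237, 0.3708]
tool_rot: [-3.14, 0.041, -0.003]
contact_force: [0.8, 0.5, -0.4]
opening: 0.0848
grip_force: 0.0
```

{"api": "apply_moves", "payload": {
  "plan": [
    [0.085,0,0,0,0],
    [0.085,0,0,-0.03,0],
    [0.085,0,0,-0.03,0],
    [0.085,0,0,-0.03,0]
  ]
}}

```text
t: 31.77
tool_pos: [0.5055, 0.2237, 0.3997]
tool_rot: [-3.14, 0.041, -0.006]
contact_force: [-0.9, -0.9, -0.6]
opening: 0.0853
grip_force: 0.0
```

```bash
python3 - <<'E'
from h import *
grasp();p=shot("wrist")
for n in("roll","tin","carton","knife","bin_left","bin_right"):top(p,n)
top(p,"bracket_l",3)
cv2.imwrite("pics/end.png",p["img"])
E
```

```text
t 31.77 grasp [0.506  0.2238 0.245 ] yaw -91.5 open 0.0853 F [-0.9 -0.9 -0.6] q6 1.88
roll 0.95 [230.7, 80.8, 283.1, 135.0] top 0.0267 toprect [584.  221.8] [58. 58.] 88.8
tin 0.58 [230.4, 161.2, 277.0, 208.0] top 0.0652 toprect [498.9 224.3] [44. 44.] 33.8
carton 0.69 [231.6, 143.3, 277.4, 215.1] top 0.0367 toprect [498.9 224. ] [50. 79.] 88.4
knife 0.72 [217.3, 245.6, 303.0, 263.2] top 0.0144 toprect [390.3 224.6] [116.  19.] 85.0
bin_left 0.82 [103.2, 134.6, 190.7, 223.9] top 0.0341 toprect [503.  358.3] [101. 110.] 88.7
bin_right 0.9 [317.1, 131.3, 406.3, 224.5] top 0.0341 toprect [496.2  89. ] [101. 110.] 88.8
bracket_l 0.95 [388.0, 0.0, 439.6, 31.2] top 0.0349 toprect [716.6   2.5] [39.  9.] 30.7
bracket_l 0.92 [136.8, 146.1, 166.7, 207.2] top 0.0425 toprect [507.1 347.7] [ 9. 70.] 88.7
bracket_l 0.74 [479.3, 269.8, 499.7, 300.9] top 0.0353 toprect [ 286.3 -209.9] [71.  8.] 46.2
```

View pics/end.png

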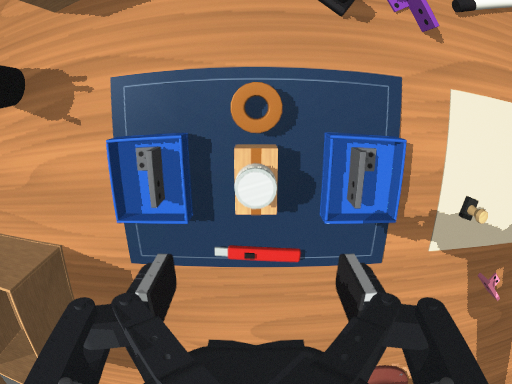

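The picture shows both brackets upright in their bins (150,175 and 365,175), the carton square and central with the tin on it (256,187), the roll behind it (256,108) and the knife unmoved.

```bash
python3 -c "
from station import ctrl
print(ctrl.finish_job())"
```

```text
the job is handed in; nothing more can be done
None
```

The shelf kit is set out and handed in at about 32 s: both brackets stand upright in their bins, the carton is central and square with the tin centred on top, the tape roll lies about 15 mm behind it, and I never touched the stamp or knife.

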